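# Put the die away in the carry case and lift the case

### The job

At the badge-making table, set the steel press die with the red pad down upright in the empty front compartment of the carry case's open drawer (do not drop it in), let go of it, and push the drawer fully shut while the case stands on the table. Then take the case by its black carry handle, lift it about 10 cm clear of the table and finish while holding it there in the gripper, still and level, with the drawer shut and the die inside. Leave everything else where it is and do not tip the case over.

Things in the scene. Friction and masses are not known exactly. Their poses are not given: they have to be found in the camera images.
- red_die_center (a point): The die to put away: a steel cylinder 50 mm in diameter and 34 mm high, standing upright, with a red pad on its top and a red band round its foot; about 0.15 kg. The point is its centre, 17 mm above its underside; z is its axis.
- case: Small grey sheet-steel carry case, loose on the table: 165 mm deep (x), 160 mm wide (y), 66 mm high without the handle; about 0.65 kg with its drawer. Origin at the centre of its underside. Its open front, from which the drawer slides out, faces along its own -x.
- handle (a point): Centre of the case's black carry handle, a level bar along the case's y, 122 mm long, 16 mm thick (along x) and 14 mm high, on two end posts (12 mm wide, centred 55 mm either side of the middle). Bar centre 110 mm above the case's underside, over the middle of the case; 37 mm of free space between the case's top and the bar. Its axes are the case's.
- drawer (a joint): Opening of the case's drawer in m: 0 fully shut, grows to 0.125 as it slides out along the case's -x. It starts 0.100 to 0.120 open. It slides with about 1 N of friction and stays where it is left; when it is shut, the case itself begins to slide under about 3 to 6 N of push.
- compartment (a point): Centre of the floor of the drawer's empty front compartment, moving with the drawer (same axes as the case; 8 mm above the case's underside). The compartment is 91 mm long (x), 138 mm wide (y); its side and rear walls rise 25 mm above this floor, the red front panel 55 mm. It is wholly outside the case when the drawer is open 0.100 or more. Behind it the rear compartment is filled with round badge shells fixed in the drawer.
- front (a point): Centre of the outer face of the drawer's red front panel, 34 mm above the case's underside, where it can be pushed shut along the case's +x. The panel is 158 mm wide, 58 mm high, 6 mm thick, flat, with no handle.
- blue_die_center (a point): Bystander: a die of the same size and shape but with a blue pad and band; loose. The point is its centre, 17 mm above the table. Red and blue die may stand in either place.
- steel_ring: Bystander: loose flat steel ring, 72 mm in diameter, 6 mm high, lying on the table. Origin at the centre of its underside.
- pin_jar: Bystander: loose clear jar with white cap, 64 mm in diameter, 85 mm high. Origin at the centre of its underside.
- screwdriver: Bystander: loose screwdriver with yellow handle, 170 mm long, lying along its x. Origin on its underside.
- badge_stack: Bystander: loose stack of yellow badges, 58 mm in diameter, 28 mm high. Origin at the centre of its underside.
- press: Bystander, fixed: black badge press with a red lever, base 200 by 120 mm, head 0.19 m high, lever up to 0.42 m high. Origin at the centre of its underside.
- cutter: Bystander, fixed: black and grey circle cutter, 110 by 150 mm, 97 mm high with its red knob. Origin at the centre of its underside.
- carton: Bystander, fixed: open cardboard box of badge shells, 120 by 180 mm, 42 mm high. Origin at the centre of its underside.
Not all that is in view belongs to the job. Leave any turquoise look-alike of the part that bears red_die_center alone. Leave any green look-alike of the case alone.

How it is judged:
On the way, in this order (a step that is already met when the one before it is completed fails the run):
1. the red die stands upright in the drawer's front compartment, let go (x of red_die_center in the frame of compartment between -0.024 and 0.024 m and y of red_die_center in the frame of compartment between -0.048 and 0.048 m and z of red_die_center in the frame of compartment between 0.012 and 0.021 m and contact force between the fingers and red_die below 0.1 N and angle between red_die_center's own z axis and vertical below 0.15 rad and linear speed of red_die below 0.05 m/s), for 0.2 s.
2. the drawer is shut with the die in it, the case standing on the table (x of red_die_center in the frame of compartment between -0.024 and 0.024 m and y of red_die_center in the frame of compartment between -0.048 and 0.048 m and z of red_die_center in the frame of compartment between 0.012 and 0.021 m and value of joint drawer below 0.006 m and height (world z) of case below 0.01 m and angle between case's own z axis and vertical below 0.1 rad), for 0.2 s.
At the end, for the whole second after the job is handed in: The gripper alone holds the case 60 to 160 mm above the table, within 7 degrees of level and still (0.03 m/s, 0.15 rad/s); drawer open 8 mm at most; red die upright within 0.3 rad in the front compartment, not touched by the fingers; bystanders within 30 mm of their places (x of red_die_center in the frame of compartment between -0.024 and 0.024 m and y of red_die_center in the frame of compartment between -0.048 and 0.048 m and z of red_die_center in the frame of compartment between 0.012 and 0.021 m and contact force between the fingers and red_die below 0.1 N and angle between red_die_center's own z axis and vertical below 0.3 rad and value of joint drawer below 0.008 m and height (world z) of case between 0.06 and 0.16 m and angle between case's own z axis and vertical below 0.12 rad and linear speed of case below 0.03 m/s and angular speed of case below 0.15 rad/s and contact force between the fingers and case above 2 N and contact force between case and press below 0.1 N and contact force between case and cutter below 0.1 N and contact force between case and carton below 0.1 N and contact force between case and blue_die below 0.1 N and contact force between case and steel_ring below 0.1 N and contact force between case and pin_jar below 0.1 N and contact force between case and screwdriver below 0.1 N and contact force between case and badge_stack below 0.1 N and distance of each of blue_die_center, steel_ring, pin_jar, screwdriver, badge_stack from where it was at the start of the episode below 0.03 m); the arm keeps its last pose, push and grip.
It fails at once if a bystander is pushed more than 30 mm from its place (distance of any of blue_die_center, steel_ring, pin_jar, screwdriver, badge_stack from where it was at the start of the episode above 0.03 m).
It fails at once if the case is tipped by more than 0.5 rad (angle between case's own z axis and vertical above 0.5 rad).
It fails at once if the red die is dropped (falls freely faster than 0.7 m/s) (contact force between the fingers and red_die below 0.05 N and linear speed of red_die above 0.7 m/s).
It also fails if it takes over 67 s, if anything falls off the work surface, if the arm or the gripper's body presses on something with over 40 N, if the wrist force passes 120 N, or if a joint passes its speed limit or range.

### The arm

A 7-joint arm with a two-finger parallel gripper is mounted at the origin on the work surface. World frame = base frame: x ahead of the robot, y to its left, z up, the work surface at z = 0. Lengths are in m, angles in rad, forces in N, time in s.
With the tool pointing down it reaches from about 0.425 to 0.95 m from the base axis. Payload 4.7 kg.
Tool frame: the origin (TCP) lies at the centre of the arm's flange, where the gripper is bolted on; the fingertips stand 173 mm ahead of it and the grasp point (between the pads) lies 155 mm ahead of it; z points along the fingers, y is the direction in which the jaws open and shut (so a half turn about z gives the same grasp; the last joint's range is limited). The gripper opens to 85 mm and grips with 20 to 120 N. Pads are 22 mm wide; open, the fingers measure 114 mm over their backs; the gripper's body (76 mm by 85 mm) begins 54 mm behind the grasp point. The pads swing forward as they close: fully open they stand 13 mm farther back than shut.
Start: joints at [1.156, 0.469, -0.049, 1.532, 0.024, 1.141, -0.082], TCP at [0.254, -0.625, 0.405] pointing down, gripper open.
Joint ranges: [-2.59, 2.59], [-0.33, 1.99], [-1.39, 1.29], [0.1, 2.45], [-1.04, 4.18], [0.21, 1.99], [-2.66, 2.66]. Speed limits (rad/s): [2.57, 2.57, 3.14, 3.14, 3.14, 3.14, 3.14].

### API

Orientations are given as a unit quaternion [w, x, y, z].
In Python, from rig import arm gives the robot as it stands. The module is installed in compiled form; this text tells all that it offers.
- The arm moves only by the tool drive_tool, never from a script. Its argument "increments" is a list that holds one entry, the list of rows, each a list of 7 numbers: the shift along the tool's x, y, z in m, then the turn, a rotation vector about the tool's x, y, z in rad, then the gripper's target within -1 to 1 (shut at 1, half-way at 0, fully open at -1). A call has 1 to 10 rows; each row shifts and turns the commanded pose from where the row before left it, along the tool's axes as they then stand; what a row does not reach is not made up. A row lasts 1/10 s, in which the tool goes at most 50 mm and 8.59 degrees, less where a joint would pass 70% of its speed; a pose out of reach is approached as far as the arm can. A call with a gripper value outside its range is refused whole. The fingers move at their own pace and stop on an object; "force" is the grip in N (left out, the last holds). Time passes only in rows, so rows that do not move let the fingers close. It gives the time, the measured TCP pose, the force and the opening at its end, in the units of the state.
- arm.sense(): the state, without advancing time (a new reading comes with each control period).
- arm.capture(name): name is "scene" or "top" or "wrist"; returns a dict with "img" (420x560x3 uint8, red, green, blue), "camera_matrix" (3x3 intrinsics, pixels), "k1" (the pictures are not rectified: a ray, as slopes to the right and down, at radius r is drawn at 1 + k1 r^2 times it, then the intrinsics apply), "rvec" (rotation vector, rad) and "tvec" (3), from world to camera coordinates, as OpenCV has them. Camera axes: x right, y down, z forward; pixel columns grow to the right and rows downward; lengths in m; the calibration is good to about 2 mm. A picture is of the moment at which its call begins. There is no depth.
- arm.hand_in(): hands the job in, once; it reports no verdict.
The state is a dict: "clock": time; "joints": joint angles; "dq": joint speeds; "effort": joint torques, N m; "eef_pos": TCP position; "orientation": TCP orientation; "contact_force": force on the tool from outside, world axes, zero at the start; "torque": the same for the moment, N m; "grip_width": opening from 0.0 (shut) to 1.0 (fully open).
Only numpy, scipy, OpenCV 4.12 (cv2) and the standard library are available. Lean on these libraries where they do the work, as an engineer would, in place of code of your own. Each camera call takes 0.05 s, during which the arm holds its last target.

## Working session

There is one attempt and no reset: what is moved stays moved. The work goes in short steps, Python scripts to look and compute and a tool call to move; the robot and the scene stay as the last step left them, time stands still between calls to the robot, and variables do not carry over. Pictures are saved under pics/ and viewed, and the job is handed in when it is done.

Besides the shell and the picture viewer there is one more tool, called after "Call:" as name(argument=value, ...) on one line, values as JSON. drive_tool: Moves the arm, as the interface text tells. Its arguments: {"type":"object","properties":{"increments":{"type":"array","items":{"type":"array","items":{"type":"array","items":{"type":"number"}}}},"force":{"type":"number"}},"required":["increments"]}

```bash
mkdir -p pics
cat > h.py <<'E'
import numpy as np, cv2, pickle
from rig import arm
from scipy.spatial.transform import Rotation as R
def cap(n,f):
    c=arm.capture(n); cv2.imwrite(f'pics/{f}.png',c['img'][:,:,::-1]); pickle.dump(c,open(f'pics/{f}.pkl','wb')); return c
def load(f): return pickle.load(open(f'pics/{f}.pkl','rb'))
def ray(c,u,v):
    K=np.array(c['camera_matrix']);k=c['k1']
    x,y=cv2.undistortPoints(np.array([[[u,v]]],float),K,np.array([k,0,0,0.]))[0,0]
    Rm=cv2.Rodrigues(np.array(c['rvec'],float))[0]; t=np.array(c['tvec'],float).ravel()
    d=Rm.T@np.array([x,y,1]); return -Rm.T@t, d/np.linalg.norm(d)
def onz(c,u,v,z):
    o,d=ray(c,u,v); return o+d*(z-o[2])/d[2]
def tri(c1,p1,c2,p2):
    o1,d1=ray(c1,*p1);o2,d2=ray(c2,*p2)
    s=np.linalg.lstsq(np.c_[d1,-d2],o2-o1,rcond=None)[0]
    a=o1+s[0]*d1;b=o2+s[1]*d2; return (a+b)/2,np.linalg.norm(a-b)
def proj(c,P):
    return cv2.projectPoints(np.array(P,float).reshape(-1,3),np.array(c['rvec'],float),np.array(c['tvec'],float),np.array(c['camera_matrix']),np.array([c['k1'],0,0,0.]))[0].reshape(-1,2)
E
python3 - <<'E'
from h import *
np.set_printoptions(precision=4,suppress=True)
for n in ['scene','top','wrist']:
    c=cap(n,n+'0'); print(n,ray(c,280,210),c['k1'],c['camera_matrix'][0])
print(arm.sense())
E
```

```text
scene (array([1.4472, 0.4248, 0.9792]), array([-0.6855, -0.336 , -0.6459])) 0.010360022414972221 [409.8379   0.     276.8624]
top (array([ 0.3318, -0.0444,  1.3226]), array([ 0.1579, -0.0091, -0.9874])) 0.03285057879939336 [388.1068   0.     273.8334]
wrist (array([ 0.3205, -0.5969,  0.3729]), array([-0.2783, -0.1061, -0.9546])) -0.09098531113100783 [363.464    0.     281.8213]
{'clock': 0.15, 'joints': array([ 1.1561,  0.4693, -0.0486,  1.5334,  0.0241,  1.141 , -0.0823]), 'dq': array([ 0.0016, -0.0014,  0.0004, -0.0029, -0.0008,  0.0002,  0.0007]), 'effort': array([  0.0005, -51.0764,  -0.0469, -23.7976,   0.0107,   0.0055,
        -0.    ]), 'eef_pos': array([ 0.2539, -0.6252,  0.4039]), 'orientation': array([-0.0008,  0.9815,  0.1917, -0.0002]), 'contact_force': array([-0.0988,  0.8037, -0.523 ]), 'torque': array([ 0.0223, -0.0129,  0.0381]), 'grip_width': 0.9967897542701342}
```

View pics/scene0.png

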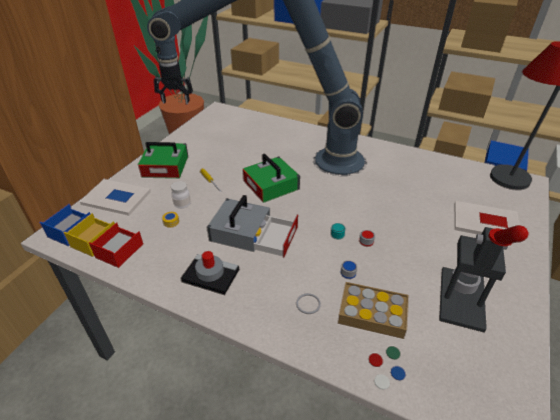

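View pics/top0.png

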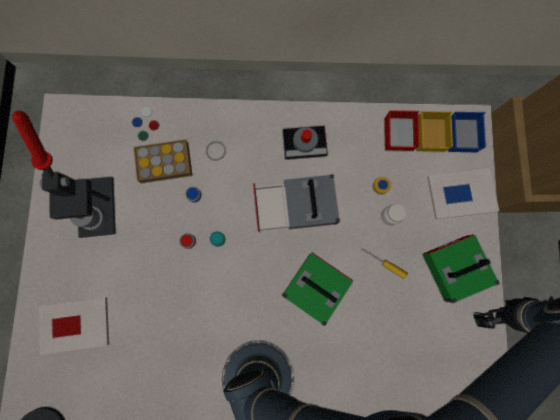

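View pics/wrist0.png

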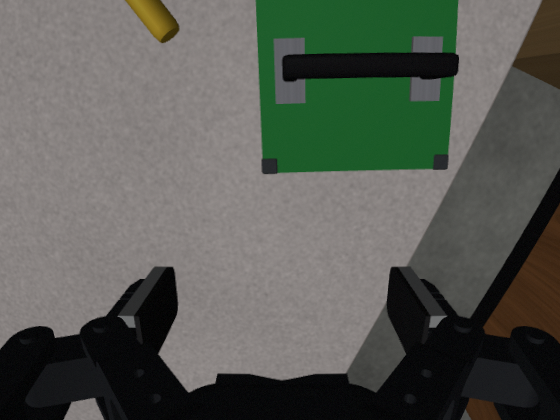

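Top view: red die at (188,241), turquoise look-alike at (217,239), blue die at (193,194). The grey case is at (312,202) with its drawer opening left to a red front at (257,207), and there are two green cases. I'll enlarge these to confirm.

Run:
```python
from h import *
a=cv2.imread('pics/top0.png')[160:260,165:350]; b=cv2.imread('pics/scene0.png')[180:290,195:385]
a=cv2.resize(a,(760,411),interpolation=cv2.INTER_CUBIC);cv2.imwrite('pics/cropt.png',a)
b=cv2.resize(b,(760,440),interpolation=cv2.INTER_CUBIC);cv2.imwrite('pics/crops.png',b)
for f in ['top0','scene0']:
    c=load(f);im=c['img'].astype(int);r,g,b=im[...,0],im[...,1],im[...,2]
    for nm,m in dict(red=(r>110)&(g<70)&(b<70),dark=(r<45)&(g<45)&(b<45)).items():
        n,l,s,ce=cv2.connectedComponentsWithStats(m.astype(np.uint8))
        for i in range(1,n):
            if s[i][4]>15: print(f,nm,s[i],ce[i].round(1), onz(c,*ce[i],0.034).round(3))
```

```text
top0 red [ 12 113  39  57 344] [ 29.8 145.6] [0.737 0.804 0.034]
top0 red [302 130   9   9  68] [306.  133.9] [ 0.807 -0.14   0.034]
top0 red [181 235  11  11  96] [186.  240.1] [0.428 0.253 0.034]
top0 dark [  0  60  16 119 903] [  5.4 106.3] [0.875 0.903 0.034]
top0 dark [311 126  15  22 192] [320.1 136.3] [ 0.8   -0.188  0.034]
top0 dark [283 128  16  23 225] [289.  138.3] [ 0.79  -0.081  0.034]
top0 dark [285 154  42   5  74] [305.5 156.1] [ 0.728 -0.139  0.034]
top0 dark [  43  167   72   70 2715] [ 81.3 199.5] [0.555 0.611 0.034]
top0 dark [308 179   9  39 181] [312.6 198.2] [ 0.581 -0.165  0.034]
top0 dark [448 259  42  19 234] [469.  268.4] [ 0.362 -0.675  0.034]
top0 dark [302 276  35  26 187] [319.1 288.9] [ 0.282 -0.19   0.034]
top0 dark [ 459  297  101  123 5923] [518.2 354. ] [ 0.104 -0.809  0.034]
top0 dark [444 298  12   4  29] [449.1 299.6] [ 0.262 -0.606  0.034]
top0 dark [239 354  43  34 283] [264.  363.1] [ 0.049 -0.018  0.034]
top0 dark [ 224  362  264   58 3768] [329.7 401.9] [-0.057 -0.224  0.034]
top0 dark [543 393   7   6  17] [545.4 395.6] [-0.013 -0.879  0.0
[... 2532 characters left out ...]
ark [146 142  31  11 125] [160.4 145. ] [ 0.277 -0.734  0.034]
scene0 dark [324 152   6   6  25] [326.2 154.8] [ 0.033 -0.05   0.034]
scene0 dark [263 154  17  24 110] [271.4 164.3] [ 0.198 -0.226  0.034]
scene0 dark [491 173  35  16 107] [505.  183.4] [-0.076  0.639  0.034]
scene0 dark [230 196  17  31 153] [237.2 209.7] [ 0.509 -0.205  0.034]
scene0 dark [208 228   3  13  20] [209.1 233.4] [ 0.657 -0.227  0.034]
scene0 dark [ 444  228   60   79 1388] [478.9 266.1] [0.416 0.596 0.034]
scene0 dark [182 260  57  34 695] [209.5 279.4] [ 0.824 -0.115  0.034]
scene0 dark [ 49 262  58  97 572] [ 76.6 308.1] [ 1.073 -0.391  0.034]
scene0 dark [440 311  45  21 112] [460.5 323.7] [0.656 0.575 0.034]
```

View pics/cropt.png

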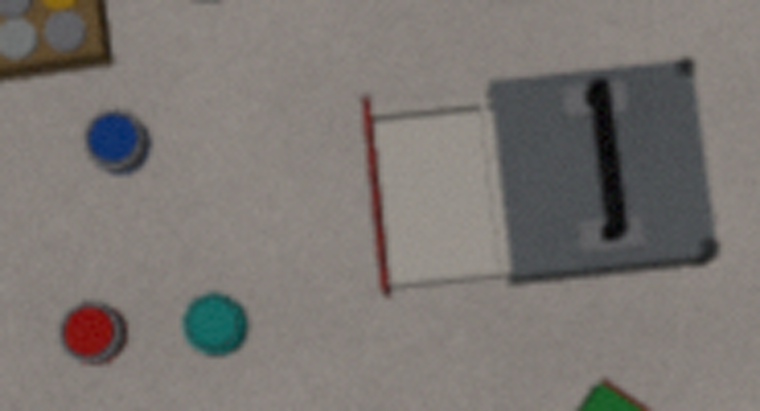

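View pics/crops.png

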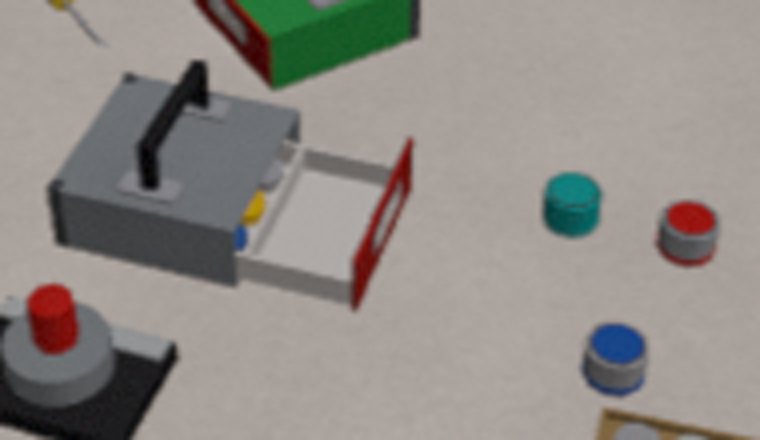

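Candidates: red-topped steel die (top 188,241), plain turquoise one (217,239), blue die (193,194). The steel one with the red pad and band at (188,241) is the target. The grey case is the one with the open drawer. Next I'll measure these across both views.

```bash
cat >> h.py <<'E'
def cropp(f,s,off,p): return (p[0]+.5)/s[0]+off[0]-.5,(p[1]+.5)/s[1]+off[1]-.5
def go(target,yaw):
    """increments (tool axes) from measured pose to target TCP pos, tool-x yaw; tool down"""
    s=arm.sense();q=s['orientation'];r=R.from_quat([q[1],q[2],q[3],q[0]])
    g=R.from_euler('z',yaw)*R.from_euler('x',np.pi)
    return r.inv().apply(np.array(target)-s['eef_pos']),(r.inv()*g).as_rotvec()
E
python3 - <<'E'
from h import *
np.set_printoptions(precision=4,suppress=True)
T,S=load('top0'),load('scene0')
t=lambda x,y:cropp(0,(760/185,4.11),(165,160),(x,y)); s=lambda x,y:cropp(0,(4,4),(195,180),(x,y))
P=dict(redtop=((91,333),(688,216)),panel_far=((366,98),(360,300)),panel_near=((386,293),(411,142)),
 hand_far=((598,85),(147,142)),hand_near=((614,235),(199,66)),case_fl=((489,82),(238,270)),case_fr=((511,279),(299,108)),case_bl=((690,62),(52,185)),case_br=((714,246),(127,75)), turq=((216,323),(573,188)),blue=((114,138),(616,343)))
for k,(a,b) in P.items(): print(k,*tri(T,t(*a),S,s(*b)))
E
```

```text
redtop [0.427  0.2482 0.0349] 0.0035259079027312903
panel_far [0.6278 0.0375 0.0261] 0.0034863465634723044
panel_near [0.4638 0.011  0.0548] 0.0030319689697712554
hand_far [ 0.6236 -0.1507  0.1176] 0.0036301342941846802
hand_near [ 0.5088 -0.167   0.1079] 0.0073318478341389505
case_fl [ 0.6435 -0.0647  0.029 ] 0.0032935033839772854
case_fr [ 0.4769 -0.0891  0.066 ] 0.00520417426129223
case_bl [ 0.6563 -0.2281  0.0669] 0.0013579764749338749
case_br [ 0.5067 -0.2477  0.0687] 0.002029860375269517
turq [0.4373 0.1493 0.0351] 0.000837902058218903
blue [0.5877 0.24   0.0341] 0.003086618828759084
```

Call:
drive_tool(increments=[[[0.038,-0.032,-0.001,0,0,0,-1],[0.038,-0.032,-0.001,0,0,0,-1],[0.038,-0.032,-0.001,0,0,0,-1],[0.038,-0.032,-0.001,0,0,0,-1],[0.038,-0.032,-0.001,0,0,0,-1],[0.038,-0.032,-0.001,0,0,0,-1],[0.038,-0.032,-0.001,0,0,0,-1],[0.038,-0.032,-0.001,0,0,0,-1],[0.038,-0.032,-0.001,0,0,0,-1],[0.038,-0.032,-0.001,0,0,0,-1]]])

```text
clock: 1.15
eef_pos: [0.4861, -0.184, 0.4148]
orientation: [0.0, 0.981, 0.192, 0.0]
contact_force: [0.4, -0.4, 0.2]
grip_width: 0.997
```

Call:
drive_tool(increments=[[[0.038,-0.032,-0.001,0,0,-0.14,-1],[0.038,-0.032,-0.001,0,0,-0.14,-1],[0.03,-0.025,-0.001,0,0,-0.14,-1],[0,0,0,0,0,-0.14,-1],[0,0,0,0,0,-0.14,-1],[0,0,0,0,0,-0.14,-1],[0,0,0,0,0,-0.14,-1],[0,0,0,0,0,-0.14,-1],[0,0,0,0,0,-0.14,-1],[0,0,0,0,0,0,-1]]])

```text
clock: 2.15
eef_pos: [0.5337, -0.0572, 0.4174]
orientation: [-0.0, 0.68, 0.733, -0.0]
contact_force: [0.5, -0.2, -0.4]
grip_width: 1.001
```

Run:
```python
from h import *
c=cap('wrist','w1');s=arm.sense();print(s['clock'],s['eef_pos'],s['orientation'],s['joints'])
```

```text
2.2 [ 0.53370271 -0.05720899  0.41748893] [-1.86712821e-04  6.81205479e-01  7.32092241e-01 -1.06878702e-04] [ 0.49440719  0.2826897  -0.56617137  1.82108954  0.16974581  1.08650695
 -0.0613017 ]
```

View pics/w1.png

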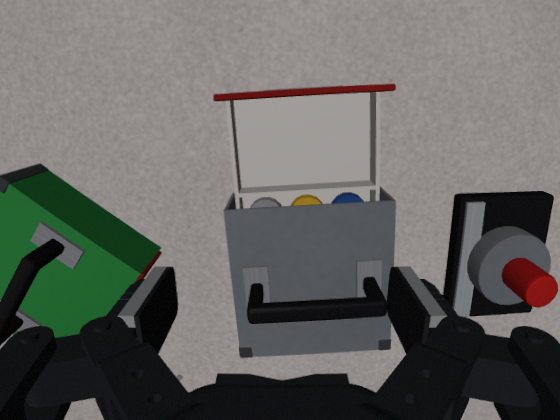

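The wrist view shows the red panel's top edge from (214,97) to (395,87), the case's front top edge from (226,211) to (395,202), and the handle bar at about (250..385, 310).

Run:
```python
from h import *
np.set_printoptions(precision=4,suppress=True)
W=load('w1')
im=W['img'].astype(int);r,g,b=im[...,0],im[...,1],im[...,2]
m=(r>90)&(g<60)&(b<60);m[130:]=0
ys,xs=np.where(m);print(xs.min(),xs.max())
# lower (outer->top far) edges by columns
col=np.arange(225,390,5)
top=[np.where(m[:,x])[0].min() for x in col];bot=[np.where(m[:,x])[0].max() for x in col]
for nm,e in(('outer',np.array(top)-.5),('inner',np.array(bot)+.5)):
    k=np.polyfit(col,e,1); A,B=[onz(W,x,np.polyval(k,x),.063) for x in(xs.min()-.5,xs.max()+.5)]
    print(nm,A,B,np.linalg.norm(A-B),(A+B)/2,np.degrees(np.arctan2(A[0]-B[0],-(A[1]-B[1]))), k)
P={k:onz(W,*p,.066) for k,p in dict(fl=(226,211),fr=(395,202),bl=(240,357),br=(390,348)).items()}
for k,v in P.items(): print(k,v)
print('fl-fr',np.linalg.norm(P['fl']-P['fr']))
for k,p in dict(L=(250,312),R=(386,305)).items(): print('handle',k,onz(W,*p,.110))
C=cv2.resize(W['img'][70:380,200:420,::-1],None,fx=2.5,fy=1.9,interpolation=cv2.INTER_CUBIC);cv2.imwrite('pics/w1c.png',C)
```

```text
214 394
outer [0.4681 0.0157 0.063 ] [0.6226 0.037  0.063 ] 0.15592403220260545 [0.5453 0.0264 0.063 ] -82.14927867062757 [ -0.0607 106.7696]
inner [0.4682 0.0115 0.063 ] [0.6232 0.0323 0.063 ] 0.15639782511371586 [0.5457 0.0219 0.063 ] -82.37656303322336 [ -0.0566 110.8896]
fl [ 0.483  -0.0882  0.066 ]
fr [ 0.6384 -0.0678  0.066 ]
bl [ 0.5021 -0.2514  0.066 ]
br [ 0.6614 -0.2289  0.066 ]
fl-fr 0.15671927803189428
handle L [ 0.5127 -0.1654  0.11  ]
handle R [ 0.6313 -0.15    0.11  ]
```

View pics/w1c.png

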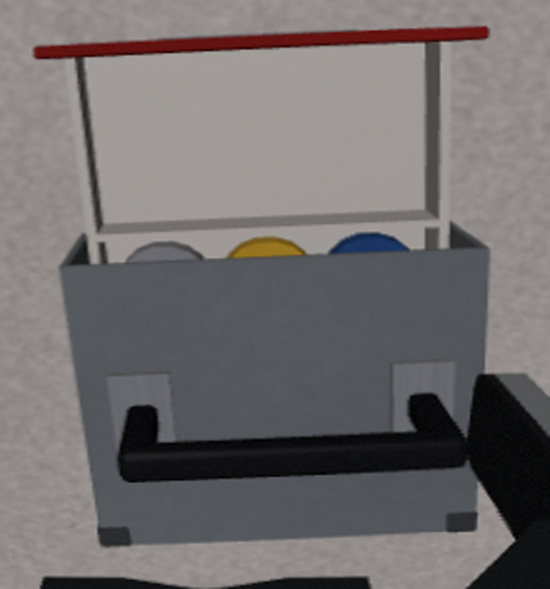

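Call:
drive_tool(increments=[[[0.038,-0.01,0,0,0,0,-1],[0.038,-0.01,0,0,0,0,-1],[0.038,-0.01,0,0,0,0,-1],[0.038,-0.01,0,0,0,-0.06,-1],[0,0,0,0,0,0,-1],[0,0,0,0,0,0,-1]]])

```text
clock: 2.8
eef_pos: [0.4822, 0.0923, 0.4179]
orientation: [0.0, 0.658, 0.753, -0.0]
contact_force: [0.8, -0.5, 0.3]
grip_width: 1.003
```

Run:
```python
from h import *
c=cap('wrist','w2');s=arm.sense();print(s['clock'],s['eef_pos'],s['orientation'],s['joints'],s['dq'].round(3))
print(go([.427,.249,.30],np.radians(97.7)))
```

```text
2.85 [0.48269499 0.09105056 0.41766841] [ 3.09194949e-04  6.58646460e-01  7.52452455e-01 -2.17591449e-04] [ 0.30760391  0.21561966 -0.66612854  1.91242488  0.1526888   1.06370482
 -0.28902068] [ 0.018  0.007  0.019 -0.002 -0.001  0.003  0.008]
(array([ 0.16402031, -0.03430659,  0.11754237]), array([ 7.92325999e-05,  7.52005698e-04, -1.63115940e-03]))
```

View pics/w2.png

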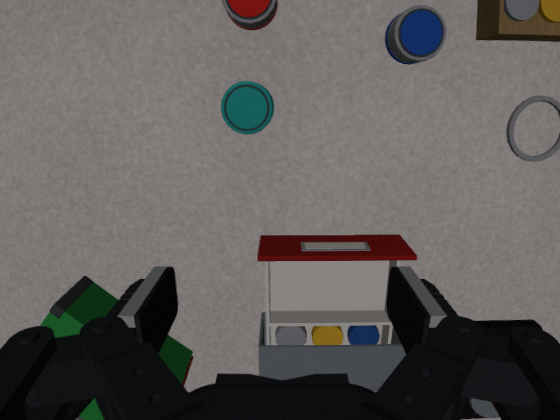

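Run:
```python
from h import *
np.set_printoptions(precision=4,suppress=True)
W,V=load('w1'),load('w2')
C=cv2.resize(V['img'][225:365,250:400,::-1],None,fx=4,fy=4,interpolation=cv2.INTER_CUBIC);cv2.imwrite('pics/w2c.png',C)
C=cv2.resize(W['img'][80:220,210:400,::-1],None,fx=4,fy=4,interpolation=cv2.INTER_CUBIC);cv2.imwrite('pics/w1d.png',C)
print('panelL',tri(W,(213.5,98.8),V,(258,258.5)),'R',tri(W,(395,88.6),V,(416,258.5)))
```

```text
panelL (array([0.4683, 0.0117, 0.0612]), np.float64(0.0009216840279685413)) R (array([0.6241, 0.0323, 0.0613]), np.float64(0.00022701375115997147))
```

View pics/w2c.png

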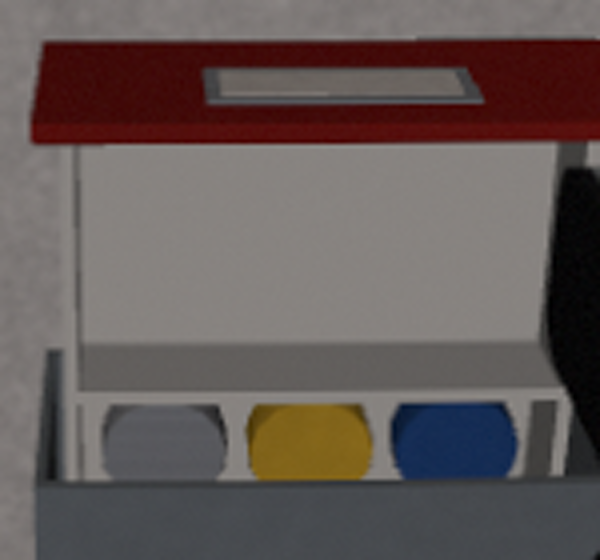

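View pics/w1d.png

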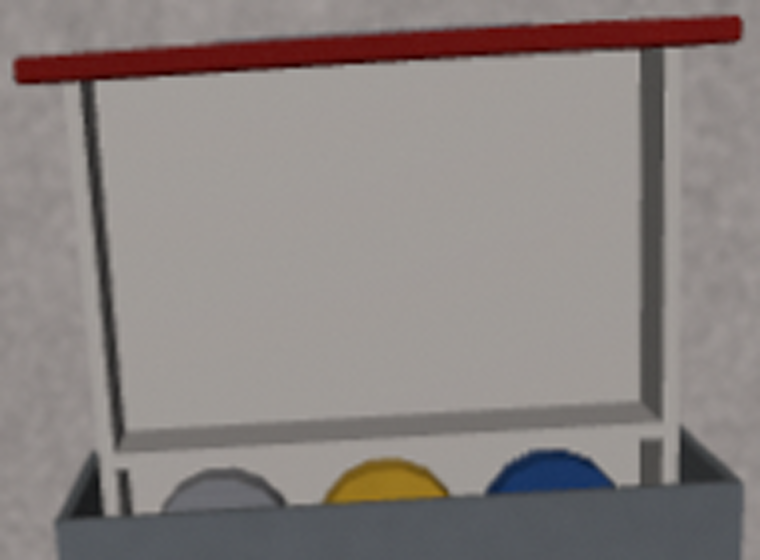

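Run:
```python
from h import *
np.set_printoptions(precision=4,suppress=True)
W,V=load('w1'),load('w2')
w=lambda x,y:cropp(0,(4,4),(210,80),(x,y)); v=lambda x,y:cropp(0,(4,4),(250,225),(x,y))
a=[tri(W,w(126,434),V,v(80,343)),tri(W,w(640,402),V,v(543,341)),tri(W,w(117,453),V,v(80,389)),tri(W,w(663,421),V,v(567,387))]
for x in a: print(x)
ex=np.array([.134,-.991]);pin=(np.array([.4683,.0117])+[.6241,.0323])/2
rear=(a[0][0]+a[1][0])[:2]/2
print('len',(rear-pin)@ex,'wid',np.linalg.norm(a[0][0]-a[1][0]),'centre',(rear+pin)/2)
```

```text
(array([ 0.49  , -0.0807,  0.0056]), np.float64(0.00013913584151634326))
(array([ 0.6275, -0.0605,  0.0087]), np.float64(0.0015881193244810811))
(array([ 0.4906, -0.0792,  0.0315]), np.float64(3.6212602068427426e-05))
(array([ 0.6276, -0.0598,  0.0337]), np.float64(0.0017823778880145798))
len 0.09347896976957419 wid 0.13899704253706205 centre [ 0.5525 -0.0243]
```

Call:
drive_tool(increments=[[[0.033,-0.007,0.017,0,0,0,-1],[0.033,-0.007,0.017,0,0,0,-1],[0.033,-0.007,0.017,0,0,0,-1],[0.033,-0.007,0.017,0,0,0,-1],[0.032,-0.006,0.016,0,0,0,-1],[0,0,0.016,0,0,0,-1],[0,0,0.016,0,0,0,-1],[0,0,0,0,0,0,-1]]])

```text
clock: 3.65
eef_pos: [0.4272, 0.2478, 0.2996]
orientation: [-0.001, 0.659, 0.752, -0.002]
contact_force: [-0.2, -1.1, 1.0]
grip_width: 1.001
```

Run:
```python
from h import *
c=cap('wrist','w3');s=arm.sense();print(s['clock'],s['eef_pos'],s['orientation'],s['contact_force'])
V=load('w2')
for f in ('w3','w2'):
    c=load(f);im=c['img'].astype(int);r,g,b=im[...,0],im[...,1],im[...,2]
    m=((r>110)&(g<60)&(b<60)).astype(np.uint8);n,l,st,ce=cv2.connectedComponentsWithStats(m)
    for i in range(1,n):
        if st[i][4]>60: print(f,st[i],ce[i],onz(c,*ce[i],.034))
```

```text
3.7 [0.42748181 0.24820441 0.30075645] [-2.76352802e-04  6.59027886e-01  7.52117407e-01 -1.25498079e-03] [-0.09739976  0.42769132  0.44521526]
w3 [ 262  179   57   54 2389] [289.80535789 205.64085391] [0.43016075 0.25124016 0.034     ]
w2 [229   0  40  16 491] [248.42362525   6.24847251] [0.43112789 0.24081867 0.034     ]
```

View pics/w3.png

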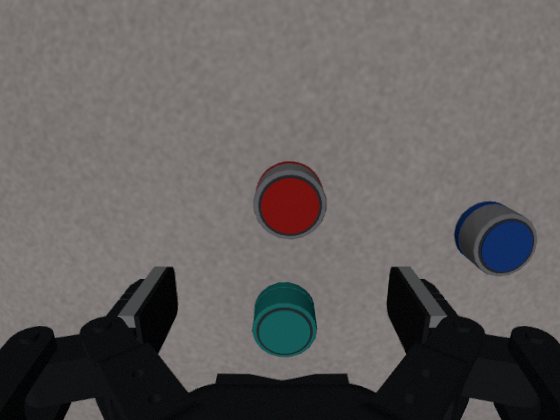

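The red die is centred at (290,206), turquoise at (284,330) and blue at (507,245). I'll check the die's height by triangulating against the top view, then work out the descent.

Run:
```python
from h import *
T,W3,S=load('top0'),load('w3'),load('scene0')
print(tri(T,(186.2,240.1),W3,(290,206)),tri(S,(367.2,234.0),W3,(290,206)))
print(proj(W3,[[.4275,.2482,.145]]), onz(W3,284,333,.034))
print(go([.430,.250,.178],np.radians(97.7)))
```

```text
(array([0.42918202, 0.25164267, 0.03595852]), np.float64(0.0020602863384026355)) (array([0.43013801, 0.2502254 , 0.03563582]), np.float64(0.0024397320450153235))
[[286.2987091  295.06016901]] [0.43978386 0.15016561 0.034     ]
(array([0.00160126, 0.00300869, 0.12274809]), array([-0.00225367,  0.00123546, -0.00264652]))
```

Call:
drive_tool(increments=[[[0.002,0.003,0.02,0,0,0,-1],[0,0,0.025,0,0,0,-1],[0,0,0.025,0,0,0,-1],[0,0,0.025,0,0,0,-1],[0,0,0.018,0,0,0,-1],[0,0,0.01,0,0,0,-1],[0,0,0,0,0,0,-1]]], force=40)

```text
clock: 4.4
eef_pos: [0.43, 0.2513, 0.1783]
orientation: [0.0, 0.658, 0.753, -0.001]
contact_force: [0.7, -0.5, -0.4]
grip_width: 0.999
```

Call:
drive_tool(increments=[[[0,0,0,0,0,0,0.0],[0,0,0,0,0,0,1],[0,0,0,0,0,0,1],[0,0,0,0,0,0,1],[0,0,0,0,0,0,1],[0,0,0,0,0,0,1],[0,0,0,0,0,0,1]]])

```text
clock: 5.1
eef_pos: [0.4299, 0.2521, 0.18]
orientation: [0.001, 0.658, 0.753, 0.001]
contact_force: [-0.3, -1.3, 5.4]
grip_width: 0.573
```

Call:
drive_tool(increments=[[[0,0,-0.01,0,0,0,1],[0,0,-0.03,0,0,0,1],[0,0,-0.04,0,0,0,1],[0,0,-0.04,0,0,0,1],[0,0,0,0,0,0,1]]])

```text
clock: 5.6
eef_pos: [0.4305, 0.2534, 0.3042]
orientation: [0.002, 0.658, 0.753, 0.005]
contact_force: [0.3, 0.7, -1.2]
grip_width: 0.574
```

Run:
```python
from h import *
c=cap('wrist','w4');s=arm.sense();print(s['clock'],s['eef_pos'],s['orientation'],s['contact_force'],s['grip_width'])
print(go([.5525,-.0243,.300],np.radians(97.7)))
```

```text
5.65 [0.42995869 0.25238564 0.30164158] [0.00140834 0.65795726 0.75304854 0.00285518] [ 1.02631548 -0.44216786 -1.91436815] 0.5711231011895057
(array([-0.29062852,  0.08429851,  0.00168485]), array([ 0.00615332, -0.00163666,  0.00019125]))
```

View pics/w4.png

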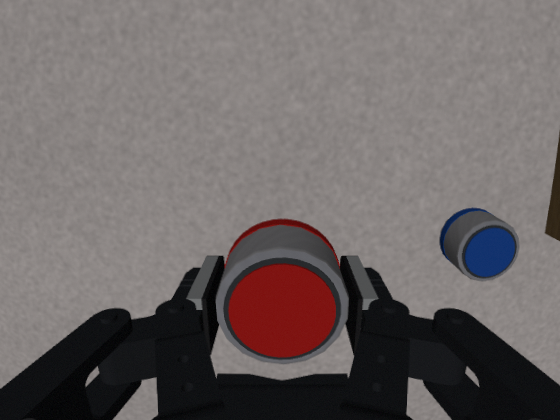

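Run:
```python
from h import *
W=load('w4');im=W['img'].astype(int);r,g,b=im[...,0],im[...,1],im[...,2]
m=((r>100)&(g<50)&(b<50)).astype(np.uint8);m[:262]=0
ce=cv2.connectedComponentsWithStats(m);i=1+ce[2][1:,4].argmax();p=ce[3][i];print(p,ce[2][i]);print(onz(W,*p,.3016-.144)-arm.sense()['eef_pos'])
```

```text
[281.75622274 310.32499358] [ 229  264  107   93 7794]
[ 0.00145146  0.00074054 -0.14404158]
```

Call:
drive_tool(increments=[[[-0.029,0.0085,0,0,0,0,1],[-0.029,0.0085,0,0,0,0,1],[-0.029,0.0085,0,0,0,0,1],[-0.029,0.0085,0,0,0,0,1],[-0.029,0.0085,0,0,0,0,1],[-0.029,0.0085,0,0,0,0,1],[-0.029,0.0085,0,0,0,0,1],[-0.029,0.0085,0,0,0,0,1],[-0.029,0.0085,0,0,0,0,1],[-0.029,0.0085,0,0,0,0,1]]])

```text
clock: 6.65
eef_pos: [0.5523, -0.0254, 0.2973]
orientation: [-0.001, 0.658, 0.753, -0.001]
contact_force: [-0.1, 1.0, -1.8]
grip_width: 0.575
```

Run:
```python
from h import *
c=cap('wrist','w5');c=cap('top','t5');s=arm.sense();print(s['clock'],s['eef_pos'],s['orientation'],s['contact_force'],s['grip_width'])
print(go([.5525,-.0243,.200],np.radians(97.7)))
```

```text
6.75 [ 0.55338032 -0.02930035  0.29688977] [-1.41636854e-04  6.60699439e-01  7.50648724e-01 -1.65037500e-03] [-0.65451885 -0.58515443 -1.64298023] 0.5707000719699862
(array([5.26233427e-03, 1.97806572e-05, 9.68798955e-02]), array([-0.00267184,  0.0019587 , -0.00709675]))
```

View pics/w5.png

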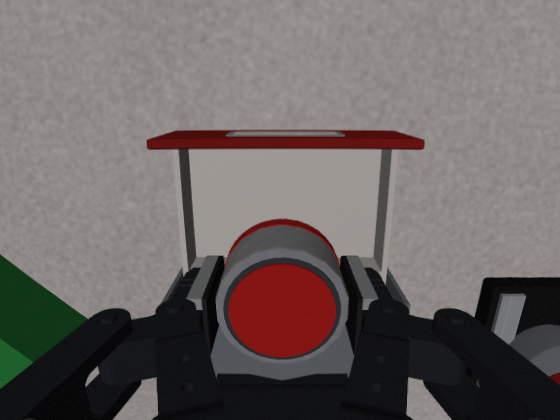

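Aligned over the compartment, so I'll lower it and then feel for the floor in small steps.

Call:
drive_tool(increments=[[[0.004,0,0.02,0,0,0,1],[0,0,0.025,0,0,0,1],[0,0,0.025,0,0,0,1],[0,0,0.015,0,0,0,1],[0,0,0.01,0,0,0,1],[0,0,0.004,0,0,0,1],[0,0,0.003,0,0,0,1],[0,0,0,0,0,0,1],[0,0,0,0,0,0,1]]])

```text
clock: 7.65
eef_pos: [0.5525, -0.02, 0.1974]
orientation: [0.001, 0.658, 0.753, 0.0]
contact_force: [-0.8, 0.1, -1.6]
grip_width: 0.574
```

Call:
drive_tool(increments=[[[0,0,0.003,0,0,0,1],[0,0,0,0,0,0,1],[0,0,0,0,0,0,1]]])

```text
clock: 7.95
eef_pos: [0.5522, -0.0201, 0.1939]
orientation: [0.0, 0.658, 0.753, 0.0]
contact_force: [-0.4, -0.5, -1.1]
grip_width: 0.575
```

Call:
drive_tool(increments=[[[-0.003,0,0.003,0,0,0,1],[0,0,0,0,0,0,1],[0,0,0.002,0,0,0,1],[0,0,0,0,0,0,1]]])

```text
clock: 8.35
eef_pos: [0.5525, -0.0231, 0.1884]
orientation: [-0.0, 0.658, 0.753, -0.0]
contact_force: [0.4, -0.1, -1.4]
grip_width: 0.572
```

Call:
drive_tool(increments=[[[0,0,0.002,0,0,0,1],[0,0,0,0,0,0,1],[0,0,0,0,0,0,1]]])

```text
clock: 8.65
eef_pos: [0.5527, -0.0229, 0.1876]
orientation: [0.0, 0.658, 0.753, -0.0]
contact_force: [-2.7, -0.1, 6.1]
grip_width: 0.568
```

Call:
drive_tool(increments=[[[0,0,0,0,0,0,-0.3],[0,0,0,0,0,0,-0.5],[0,0,0,0,0,0,-0.6],[0,0,0,0,0,0,-0.6],[0,0,0,0,0,0,-0.6],[0,0,0,0,0,0,-0.6]]])

```text
clock: 9.25
eef_pos: [0.5526, -0.0231, 0.1867]
orientation: [0.0, 0.658, 0.753, 0.0]
contact_force: [-1.0, 0.6, 0.0]
grip_width: 0.802
```

Call:
drive_tool(increments=[[[0,0,-0.01,0,0,0,-0.6],[0,0,-0.02,0,0,0,-0.6],[0,0,-0.03,0,0,0,-0.6],[0,0,-0.04,0,0,0,-0.6],[0,0,-0.03,0,0,0,-0.6],[0,0,0,0,0,0,0]]])

```text
clock: 9.85
eef_pos: [0.5541, -0.0224, 0.3219]
orientation: [0.004, 0.658, 0.753, 0.003]
contact_force: [0.2, 0.1, -0.3]
grip_width: 0.648
```

Run:
```python
from h import *
c=cap('wrist','w6');s=arm.sense();print(s['clock'],s['eef_pos'],s['orientation'],s['contact_force'],s['grip_width'])
```

```text
9.9 [ 0.55316598 -0.02280023  0.31950794] [0.00226303 0.65783783 0.75315472 0.00149354] [-0.45454678  0.26772055 -0.87766398] 0.5584227820332882
```

View pics/w6.png

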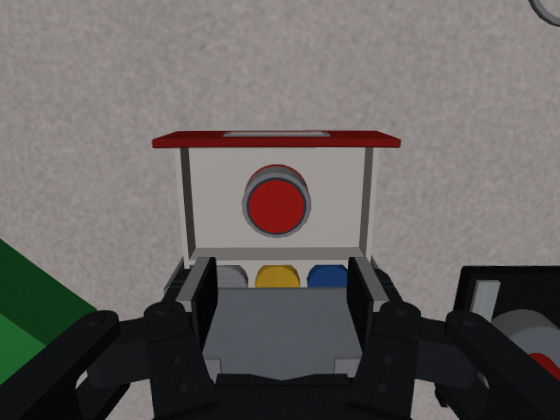

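The die stands upright in the compartment, pad centre at (276,206). I'll check its position against the drawer.

Run:
```python
from h import *
W=load('w6');im=W['img'].astype(int);r,g,b=im[...,0],im[...,1],im[...,2]
m=((r>90)&(g<60)&(b<60)).astype(np.uint8)
n,l,st,ce=cv2.connectedComponentsWithStats(m)
for i in range(1,n):
    if st[i][4]>100: print(st[i],ce[i],onz(W,*ce[i],.042))
A,B=onz(W,153,147.5,.063),onz(W,400,147,.063);print('panel inner top',A,B,(A+B)/2)
print('rear floor',onz(W,196,248,.008),onz(W,362,248,.008))
print(go([.539,.078,.32],np.radians(97.7)))
```

```text
[ 152  139  249    8 1677] [275.84019082 141.89683959] [0.54588384 0.02105402 0.042     ]
[ 249  180   55   53 2249] [275.95286794 206.10182303] [ 0.5519081 -0.0242145  0.042    ]
[535 354  25  26 140] [546.73571429 366.        ] [ 0.81619768 -0.142743    0.042     ]
panel inner top [0.46921453 0.01013157 0.063     ] [0.62400448 0.03123568 0.063     ] [0.5466095  0.02068363 0.063     ]
rear floor [ 0.49073959 -0.08005777  0.008     ] [ 0.63019629 -0.06159479  0.008     ]
(array([ 0.10178882, -0.00047744, -0.00064153]), array([0.00522755, 0.00144248, 0.00051084]))
```

Die centre is within about 2 mm of the compartment centre. Next I'll move in front of the panel, close the fingers and lower.

Call:
drive_tool(increments=[[[0.034,0,0,0,0,0,1],[0.034,0,0,0,0,0,1],[0.034,0,0,0,0,0,1],[0,0,0.02,0,0,0,1],[0,0,0.035,0,0,0,1],[0,0,0.035,0,0,0,1],[0,0,0.027,0,0,0,1],[0,0,0.01,0,0,0,1],[0,0,0,0,0,0,1],[0,0,0,0,0,0,1]]])

```text
clock: 10.9
eef_pos: [0.5392, 0.0783, 0.1904]
orientation: [0.0, 0.658, 0.753, 0.0]
contact_force: [0.2, 0.0, 1.1]
grip_width: -0.001
```

Run:
```python
from h import *
c=cap('wrist','w7');s=arm.sense();print(s['clock'],s['eef_pos'],s['orientation'],s['contact_force'],s['grip_width'])
```

```text
10.95 [0.53944365 0.07828374 0.19090323] [6.72445388e-04 6.57787579e-01 7.53202676e-01 8.81739987e-04] [ 0.0703405   0.35756403 -0.08674987] 0.00010623144761173082
```

View pics/w7.png

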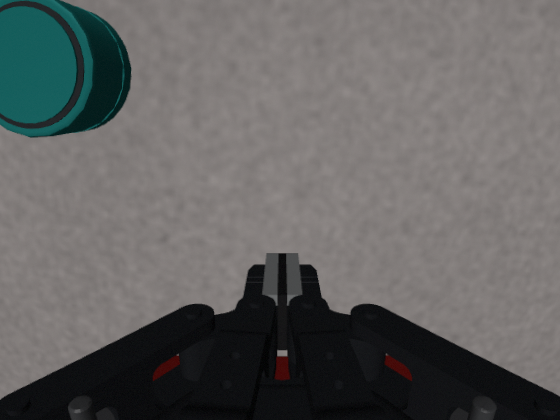

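Call:
drive_tool(increments=[[[-0.01,0,0,0,0,0,1],[-0.01,0,0,0,0,0,1],[-0.008,0,0,0,0,0,1],[-0.004,0,0,0,0,0,1],[-0.004,0,0,0,0,0,1],[-0.004,0,0,0,0,0,1],[-0.004,0,0,0,0,0,1],[-0.004,0,0,0,0,0,1],[-0.004,0,0,0,0,0,1],[-0.004,0,0,0,0,0,1]]])

```text
clock: 11.95
eef_pos: [0.5465, 0.0224, 0.1897]
orientation: [0.0, 0.658, 0.753, 0.0]
contact_force: [0.3, 1.0, 0.4]
grip_width: 0.001
```

Call:
drive_tool(increments=[[[-0.006,0,0,0,0,0,1],[-0.006,0,0,0,0,0,1],[-0.006,0,0,0,0,0,1],[-0.006,0,0,0,0,0,1],[-0.006,0,0,0,0,0,1],[-0.006,0,0,0,0,0,1],[-0.006,0,0,0,0,0,1],[-0.006,0,0,0,0,0,1],[-0.006,0,0,0,0,0,1],[-0.006,0,0,0,0,0,1]]])

```text
clock: 12.95
eef_pos: [0.5546, -0.0374, 0.1897]
orientation: [0.0, 0.658, 0.753, 0.0]
contact_force: [0.7, 1.5, -0.1]
grip_width: -0.003
```

Run:
```python
from h import *
c=cap('top','t8');cap('scene','s8');s=arm.sense();print(s['clock'],s['eef_pos'],s['orientation'],s['contact_force'],s['grip_width'])
x=np.array([.134,-.991]);print((s['eef_pos'][:2]-[.571,-.159])@x)
a=cv2.resize(load('s8')['img'][170:300,185:345,::-1],None,fx=4,fy=4,interpolation=cv2.INTER_CUBIC);cv2.imwrite('pics/s8c.png',a)
```

```text
13.05 [ 0.55454601 -0.03831603  0.18959652] [ 2.21218876e-04  6.58443076e-01  7.52630354e-01 -4.64953196e-04] [ 0.03746935 -0.36486539 -0.0930381 ] -0.0037741457078111483
-0.12180264578238367
```

View pics/s8c.png

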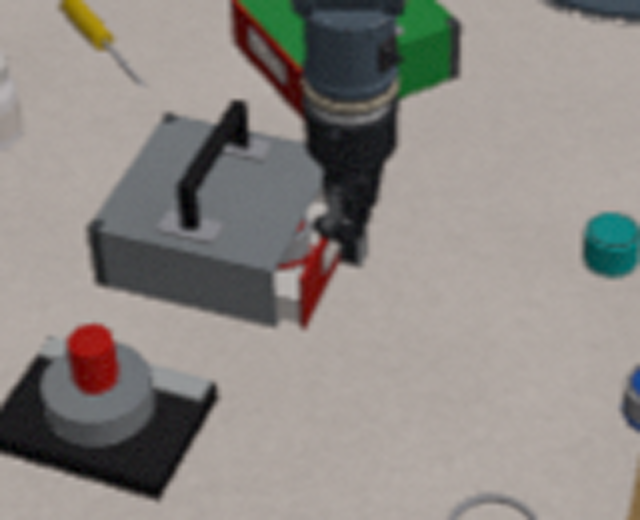

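Call:
drive_tool(increments=[[[-0.004,0,0,0,0,0,1],[-0.004,0,0,0,0,0,1],[-0.004,0,0,0,0,0,1],[-0.003,0,0,0,0,0,1],[-0.002,0,0,0,0,0,1],[-0.002,0,0,0,0,0,1],[0,0,0,0,0,0,1]]])

```text
clock: 13.75
eef_pos: [0.5571, -0.0562, 0.1897]
orientation: [0.0, 0.658, 0.753, -0.0]
contact_force: [-0.4, -0.1, -0.3]
grip_width: -0.0
```

Call:
drive_tool(increments=[[[-0.002,0,0,0,0,0,1],[-0.002,0,0,0,0,0,1],[0,0,0,0,0,0,1]]])

```text
clock: 14.05
eef_pos: [0.5577, -0.0601, 0.1898]
orientation: [0.0, 0.658, 0.753, -0.0]
contact_force: [0.2, -0.5, 1.2]
grip_width: -0.004
```

Call:
drive_tool(increments=[[[-0.002,0,0,0,0,0,1],[-0.001,0,0,0,0,0,1],[0,0,0,0,0,0,1]]])

```text
clock: 14.35
eef_pos: [0.558, -0.062, 0.1898]
orientation: [-0.0, 0.658, 0.753, 0.0]
contact_force: [0.5, 3.6, 1.7]
grip_width: 0.005
```

Call:
drive_tool(increments=[[[-0.002,0,0,0,0,0,1],[0,0,0,0,0,0,1],[0,0,0,0,0,0,1]]])

```text
clock: 14.65
eef_pos: [0.5583, -0.0646, 0.1898]
orientation: [0.0, 0.658, 0.753, 0.0]
contact_force: [-0.5, 3.8, 1.7]
grip_width: -0.004
```

Run:
```python
from h import *
cap('scene','s9');s=arm.sense();print(s['clock'],s['eef_pos'],s['contact_force'])
a=cv2.resize(load('s9')['img'][170:300,185:345,::-1],None,fx=4,fy=4,interpolation=cv2.INTER_CUBIC);cv2.imwrite('pics/s9c.png',a)
```

```text
14.7 [ 0.55836407 -0.0646418   0.18978561] [-0.37425863  3.81335708 -0.41234308]
```

View pics/s9c.png

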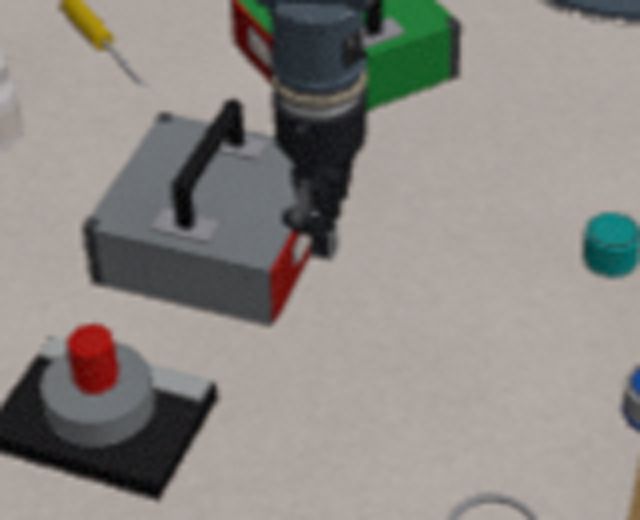

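The drawer is shut and the case has slid only a few mm. Next I'll back off, rise, and turn 90° over the handle.

Call:
drive_tool(increments=[[[0.005,0,0,0,0,0,1],[0.015,0,0,0,0,0,1],[0.015,0,0,0,0,0,1],[0,0,-0.04,0,0,0,1],[0,0,-0.045,0,0,0,0],[0,0,-0.045,0,0,0,-1],[0,0,-0.045,0,0,0,-1],[-0.045,0,-0.03,0,0,0,-1],[-0.045,0,0,0,0,0,-1],[-0.038,0,0,0,0,0,-1]]])

```text
clock: 15.7
eef_pos: [0.5705, -0.1541, 0.3941]
orientation: [0.002, 0.658, 0.753, -0.0]
contact_force: [0.4, -0.7, -0.4]
grip_width: 0.992
```

Call:
drive_tool(increments=[[[0,0,0,0,0,0.145,-1],[0,0,0,0,0,0.145,-1],[0,0,0,0,0,0.145,-1],[0,0,0,0,0,0.145,-1],[0,0,0,0,0,0.145,-1],[0,0,0,0,0,0.145,-1],[0,0,0,0,0,0.145,-1],[0,0,0,0,0,0.145,-1],[0,0,0,0,0,0.145,-1],[0,0,0,0,0,0.145,-1]]])

```text
clock: 16.7
eef_pos: [0.5703, -0.1519, 0.3923]
orientation: [0.0, 0.992, 0.125, -0.0]
contact_force: [-0.2, -0.4, 0.2]
grip_width: 1.0
```

Call:
drive_tool(increments=[[[0,0,0,0,0,0.12,-1],[0,0,0,0,0,0,-1],[0,0,0,0,0,0,-1],[0,0,0,0,0,0,-1]]])

```text
clock: 17.1
eef_pos: [0.5703, -0.1529, 0.3924]
orientation: [0.0, 0.998, 0.069, -0.0]
contact_force: [0.5, 0.3, -0.4]
grip_width: 0.999
```

Run:
```python
from h import *
cap('wrist','w10');cap('top','t10');s=arm.sense();print(s['clock'],s['eef_pos'],s['orientation'],s['joints'],s['contact_force'])
a=cv2.resize(load('t10')['img'][140:260,150:390,::-1],None,fx=3,fy=3,interpolation=cv2.INTER_CUBIC);cv2.imwrite('pics/t10c.png',a)
```

```text
17.2 [ 0.57029701 -0.15326852  0.39240745] [-2.01619973e-05  9.97654771e-01  6.84467487e-02 -9.74642914e-06] [ 0.43964603  0.36297335 -0.32152706  1.7413847   0.12908604  1.0579604
 -1.359624  ] [-1.15842073 -1.61106592  0.20612679]
```

View pics/w10.png

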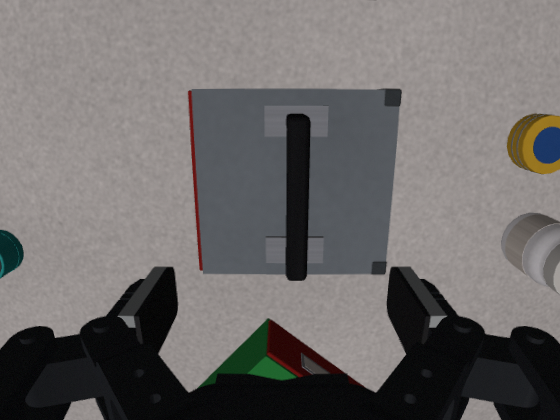

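View pics/t10c.png

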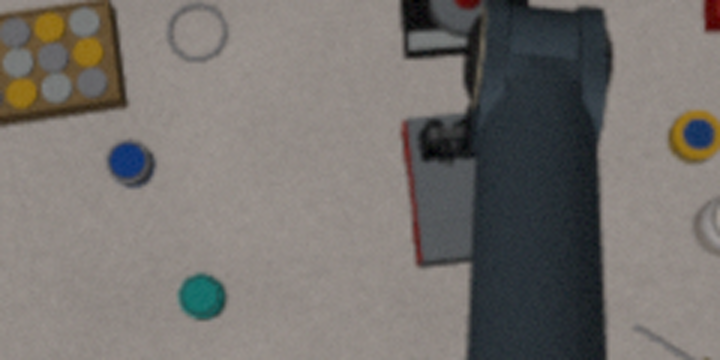

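The bar in the wrist view runs from (298,115) to (296,280), and the drawer front is flush at the left.

Run:
```python
from h import *
np.set_printoptions(precision=4,suppress=True)
W=load('w10');S=load('s9')
im=W['img'].astype(int).sum(2);m=((im<90)).astype(np.uint8);m[:,:270]=0;m[:,330:]=0;m[290:]=0
n,l,st,ce=cv2.connectedComponentsWithStats(m);i=1+st[1:,4].argmax();print(st[i],ce[i])
rows=range(125,230,5);L=np.array([[np.where(l[y]==i)[0].min()-.5,np.where(l[y]==i)[0].max()+.5] for y in rows])
mid=np.polyfit(list(rows),L.mean(1),1);w=L[:,1]-L[:,0];print('w',w[[0,-1]])
y0,y1=st[i][1]-.5,st[i][1]+st[i][3]-.5
A,B=onz(W,np.polyval(mid,y0),y0,.117),onz(W,np.polyval(mid,y1),y1,.110)
print(A,B,np.linalg.norm(A[:2]-B[:2]),(A+B)/2,np.degrees(np.arctan2(*(A-B)[1::-1])))
s=lambda x,y:cropp(0,(4,4),(185,170),(x,y))
print(tri(W,(298,118),S,s(184,188)),tri(W,(296.5,274),S,s(233,104)))
a,b=onz(W,193,89,.066),onz(W,202,271,.066);print('front',a,b,np.degrees(np.arctan2(*(a-b)[1::-1])))
```

```text
[ 286  114   24  166 3566] [297.1772 194.6469]
w [23. 21.]
[ 0.6332 -0.1542  0.117 ] [ 0.5097 -0.1717  0.11  ] 0.12476581516045065 [ 0.5715 -0.163   0.1135] 8.076199331359561
(array([ 0.6296, -0.1536,  0.115 ]), np.float64(0.0023252165221922705)) (array([ 0.5179, -0.1708,  0.116 ]), np.float64(0.0010475840386226223))
front [ 0.6392 -0.0721  0.066 ] [ 0.4831 -0.0914  0.066 ] 7.042393305214289
```

Run:
```python
from h import *
print(go([.5715,-.163,.264],np.radians(7.7)))
```

```text
(array([-0.00013519,  0.00980993,  0.12840704]), array([-4.15418459e-05,  1.67413333e-05,  2.61026100e-03]))
```

Call:
drive_tool(increments=[[[0,0.01,0.01,0,0,0.003,-1],[0,0,0.025,0,0,0,-1],[0,0,0.03,0,0,0,-1],[0,0,0.03,0,0,0,-1],[0,0,0.02,0,0,0,-1],[0,0,0.013,0,0,0,-1],[0,0,0,0,0,0,-1],[0,0,0,0,0,0,-1]]], force=80)

```text
clock: 18.0
eef_pos: [0.572, -0.1637, 0.2648]
orientation: [0.0, 0.998, 0.066, 0.0]
contact_force: [0.4, 0.3, 0.3]
grip_width: 0.997
```

Run:
```python
from h import *
cap('wrist','w11');s=arm.sense();print(s['clock'],s['eef_pos'],s['orientation'],s['contact_force'])
```

```text
18.05 [ 0.57222252 -0.16363057  0.2654091 ] [3.03559109e-04 9.97799754e-01 6.62916528e-02 9.87253819e-04] [-0.39954184 -0.32036881  0.7214977 ]
```

View pics/w11.png

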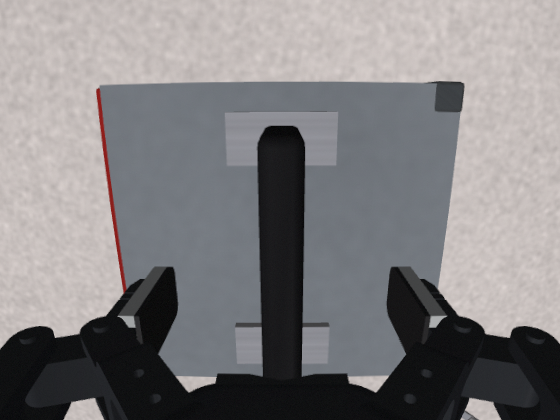

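The bar is centred between the pads at column 282 and the drawer is still flush. I'll close the gripper.

Call:
drive_tool(increments=[[[0,0,0,0,0,0,0],[0,0,0,0,0,0,0.5],[0,0,0,0,0,0,1],[0,0,0,0,0,0,1],[0,0,0,0,0,0,1],[0,0,0,0,0,0,1],[0,0,0,0,0,0,1],[0,0,0,0,0,0,1]]], force=90)

```text
clock: 18.85
eef_pos: [0.5718, -0.1635, 0.2649]
orientation: [0.0, 0.998, 0.066, 0.0]
contact_force: [-1.6, -0.1, 5.4]
grip_width: 0.168
```

Call:
drive_tool(increments=[[[0,0,-0.003,0,0,0,1],[0,0,-0.005,0,0,0,1],[0,0,-0.008,0,0,0,1],[0,0,-0.01,0,0,0,1],[0,0,-0.005,0,0,0,1],[0,0,0,0,0,0,1],[0,0,0,0,0,0,1]]])

```text
clock: 19.55
eef_pos: [0.5715, -0.1634, 0.2956]
orientation: [0.0, 0.998, 0.066, 0.0]
contact_force: [0.3, 0.4, -7.5]
grip_width: 0.163
```

Run:
```python
from h import *
cap('wrist','w12');cap('scene','s12');s=arm.sense();print(s['clock'],s['eef_pos'],s['orientation'],s['contact_force'],s['torque'],s['grip_width'])
a=cv2.resize(load('s12')['img'][170:300,185:345,::-1],None,fx=4,fy=4,interpolation=cv2.INTER_CUBIC);cv2.imwrite('pics/s12c.png',a)
```

```text
19.65 [ 0.57141628 -0.16335421  0.29511025] [-9.51195117e-05  9.97797462e-01  6.63328762e-02 -4.05521647e-04] [ 0.25727903 -0.54433066 -7.42744143] [0.01325575 0.05906398 0.0032285 ] 0.1693047761568683
```

View pics/s12c.png

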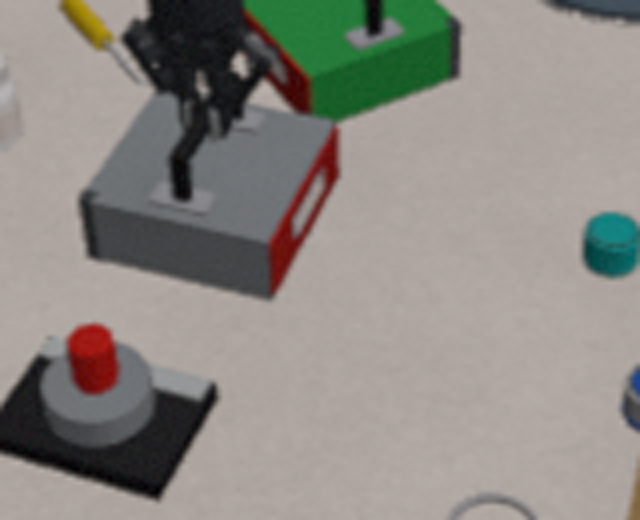

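View pics/w12.png

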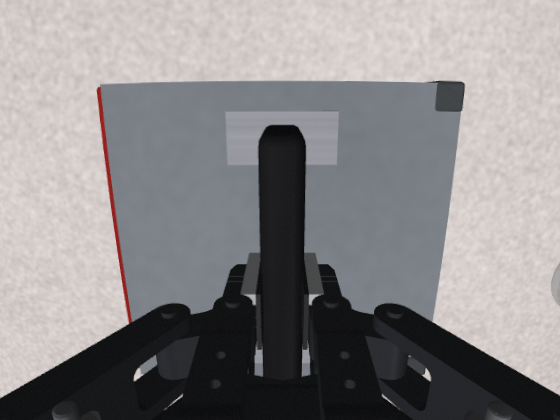

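The case is carried level with the drawer shut, and the wrist reads about 7.5 N, close to its weight. I'll lift the rest.

Call:
drive_tool(increments=[[[0,0,-0.004,0,0,0,1],[0,0,-0.008,0,0,0,1],[0,0,-0.012,0,0,0,1],[0,0,-0.014,0,0,0,1],[0,0,-0.014,0,0,0,1],[0,0,-0.01,0,0,0,1],[0,0,-0.006,0,0,0,1],[0,0,-0.003,0,0,0,1],[0,0,0,0,0,0,1],[0,0,0,0,0,0,1]]])

```text
clock: 20.65
eef_pos: [0.5714, -0.1633, 0.3659]
orientation: [-0.0, 0.998, 0.066, -0.001]
contact_force: [-0.0, 0.7, -7.6]
grip_width: 0.167
```

Call:
drive_tool(increments=[[[0,0,0,0,0,0,1],[0,0,0,0,0,0,1],[0,0,0,0,0,0,1],[0,0,0,0,0,0,1],[0,0,0,0,0,0,1]]])

```text
clock: 21.15
eef_pos: [0.5717, -0.1634, 0.3664]
orientation: [-0.0, 0.998, 0.066, -0.0]
contact_force: [-0.0, 0.4, -7.2]
grip_width: 0.17
```

Run:
```python
from h import *
cap('wrist','w13');S=cap('scene','s13');cap('top','t13');s=arm.sense();print(s['clock'],s['eef_pos'],s['orientation'],s['contact_force'],s['torque'],s['grip_width'],s['dq'].round(3))
a=cv2.resize(S['img'][140:300,150:390,::-1],None,fx=3,fy=3,interpolation=cv2.INTER_CUBIC);cv2.imwrite('pics/s13c.png',a)
```

```text
21.3 [ 0.5716717  -0.16335794  0.36647803] [2.67445061e-05 9.97796256e-01 6.63523080e-02 3.85972611e-05] [-0.33268378 -0.01469588 -7.93881495] [ 0.0200246   0.0162214  -0.02971987] 0.16554493595838288 [ 0.    -0.    -0.     0.001 -0.001  0.001 -0.   ]
```

View pics/s13c.png

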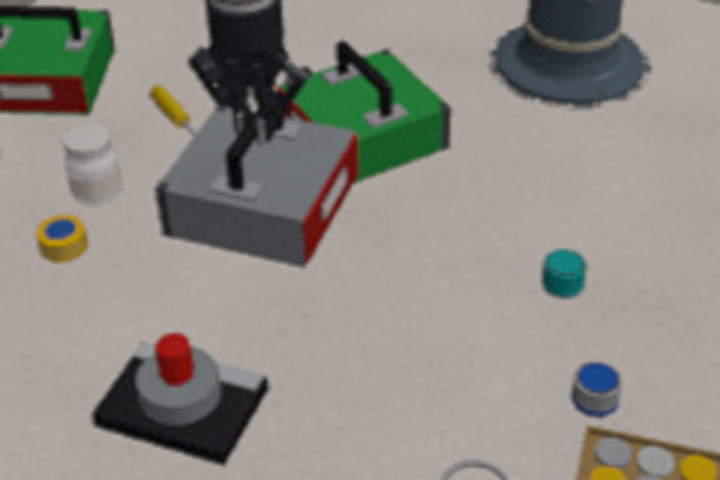

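View pics/w13.png

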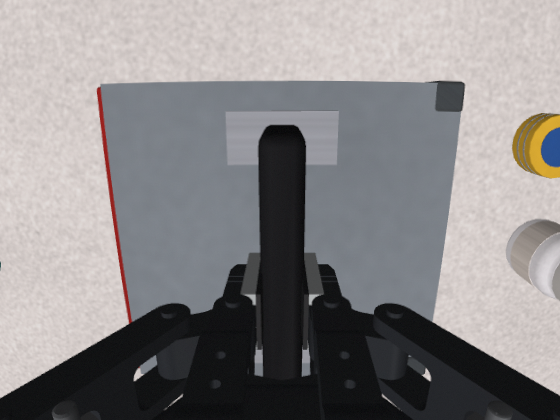

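View pics/t13.png

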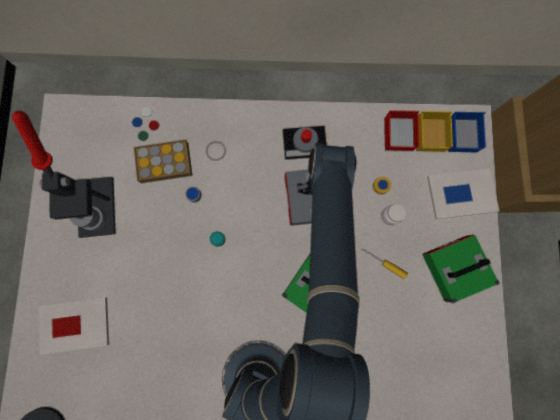

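The case is about 101 mm up and unchanged in the wrist view between w11 and w13, so there's no slip or tilt. The drawer is shut, the bystanders are in place and the arm is still.

```bash
python3 -c "
from rig import arm
print(arm.hand_in())"
```

```text
the job is handed in; nothing more can be done
None
```

I put the red-padded die upright in the drawer's front compartment, shut the drawer, and handed in with the gripper holding the case by its handle. The hand-in gives no verdict, so this rests on my own checks.

- **Die:** it measured within about 2 mm of the compartment centre after I let go. I could not see it again once the drawer was shut.
- **Drawer:** pushed until about 3.8 N of resistance. The case slid about 4 mm at the end, and the panel looked flush in every later picture.
- **Lift:** the case is about 10 cm clear of the table and looks level and still, held with 90 N of grip. The wrist reads about 7.5 to 8 N, which fits case plus die, and the case looked the same in the wrist pictures before, during and after the lift.
- **Bystanders:** all in their starting places in the last top view, judged by eye.
- **Measurements:** no check failed. The first rough measurement of the panel's far corner from the top and scene cameras gave a wrong height, because I matched the wrong points. I re-measured it with the wrist camera. Other heights came within about 2 mm of the given ones.

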